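# Load the spacers on the clamping arbor in order of size

## Robot

A 6-joint arm with a two-finger parallel gripper is mounted at the origin on the work surface; the furniture and walls round the work are solid. World frame = base frame: x ahead of the robot, y to its left, z up, the work surface at z = 0. Lengths are in m, angles in rad, forces in N, time in s.
With the tool pointing down it reaches from about 0.425 to 0.95 m from the base axis. Payload 3.5 kg.
Tool frame: the origin (TCP) lies at the very end of the fingers, on their centre line; the grasp point (between the pads) lies 19 mm behind it; y points along the fingers, z is the direction in which the jaws open and shut, and the axes are right-handed (so a half turn about y gives the same grasp; the last joint's range is limited). The gripper opens to 85 mm and grips with 20 to 120 N. Pads are 22 mm wide; open, the fingers measure 114 mm over their backs; the gripper's body (76 mm by 85 mm) begins 54 mm behind the grasp point. The pads swing forward as they close: fully open they stand 13 mm farther back than shut.
Start: joints at [1.028, 0.286, 1.577, -0, 1.279, -0.15], TCP at [0.258, 0.624, 0.231] pointing down, gripper open.
Joint ranges: [-2.77, 2.77], [-0.9, 2.22], [0.21, 2.48], [-1.53, 4.67], [0.24, 2.81], [-2.84, 2.84]. Speed limits (rad/s): [2.79, 2.79, 3.14, 3.14, 3.14, 3.14].

## Interface

Orientations are given as a unit quaternion [x, y, z, w].
In Python, from plant import ctrl gives the robot as it stands. The module is installed in compiled form; this text tells all that it offers.
- The arm moves only by the tool jog_arm, never from a script. Its argument "deltas" is a list of rows, each a list of 3 entries, a list of its own where there are three numbers: the turn, a rotation vector about the tool's x, y, z in rad, then the shift along the tool's x, y, z in m, then the opening, from 0 (shut) to 1 (fully open). In form: [[[wx, wy, wz], [dx, dy, dz], gripper], ...]. A call has 1 to 10 rows; each row is the pose to reach, as a shift and turn from the pose measured when the call began, along the tool's axes at that moment; what a row does not reach only later rows make up. A row lasts 1/12 s, in which the tool goes at most 41.7 mm and 7.16 degrees, less where a joint would pass 70% of its speed; a pose out of reach is approached as far as the arm can. A call with a gripper value outside its range is refused whole. The fingers move at their own pace and stop on an object; "force" is the grip in N (left out, the last holds). Time passes only in rows, so rows that repeat a pose let the fingers close. It gives the time, the measured TCP pose, the force and the opening at its end, in the units of the state.
- ctrl.get_state(): the state, without advancing time (a new reading comes with each control period).
- ctrl.read_camera(name): name is "side" or "top"; returns a dict with "pixels" (384x512x3 uint8, blue, green, red), "range_z" (384x512 float32, m along the optical axis (not along the pixel's ray), 0 where there is no reading), "fx", "fy", "cx", "cy" (pixels), "k1" (the pictures are not rectified: a ray, as slopes to the right and down, at radius r is drawn at 1 + k1 r^2 times it, then the intrinsics apply), "T" (4x4, takes a point from camera to world coordinates). Camera axes: x right, y up, looking along -z (the intrinsics and any distortion apply to the point x, -y, -z); pixel columns grow to the right and rows downward; lengths in m; the calibration is good to about 2 mm. A picture is of the moment at which its call begins.
- ctrl.sign_off(): hands the job in, once; it reports no verdict.
The state is a dict: "time": time; "qpos": joint angles; "dq": joint speeds; "joint_efforts": joint torques, N m; "eef_pos": TCP position; "tcp_rot": TCP orientation; "contact_force": force on the tool from outside, world axes, zero at the start; "wrist_torque": the same for the moment, N m; "opening": opening from 0.0 (shut) to 1.0 (fully open).
Only numpy, scipy, OpenCV 4.12 (cv2) and the standard library are available. Lean on these libraries where they do the work, as an engineer would, in place of code of your own. Each camera call takes 0.05 s, during which the arm holds its last target.

## Task

Thread the two spacer rings onto the upright arbor, the large steel one first and the small brass one on top of it, and press the stack down gently until the stiff red collar under it is fully home on the arbor's foot and everything lies flat and tight together. The arbor is clamped somewhere along the slot of its stand, so find it by feel and never force anything; leave the loose things round about where they are.

Things in the scene. Friction and masses are not known exactly. Their poses are not given: they have to be found in the camera images.
- stand_top (a point): Centre of the top face of the grey plate (150 x 90 mm, top 14 mm above the table); x along the dark slot, z up. The steel arbor (20 mm diameter) stands on the slot's centre line within 12 mm either way of this point along x (untracked, clamped). Its nose, a cone 14 mm high and 9 mm wide at the tip, ends 84 mm up. The arbor is spring-backed: it sinks up to 12 mm (3 N at first, 9 N at the bottom) and pops up again.
- large_spacer_mid (a point): centre of the large spacer, a plain steel ring lying flat: outer diameter 58 mm, bore 23 mm, 20 mm thick, about 0.28 kg; the point is half-way up on the axis, z along the axis. Seated with the collar fully home it is 26 mm above the stand point.
- small_spacer_mid (a point): centre of the small spacer, a plain brass ring lying flat: outer diameter 44 mm, bore 23 mm, 14 mm thick, about 0.12 kg; the point is half-way up on the axis, z along the axis. Seated on the large one with the collar fully home it is 43 mm above the stand point.
- stand: Fixed stand with arbor and collar; origin on the table under the plate's centre, axes as the stand point. The red collar (66 mm diameter, 10 mm thick) rides on the arbor, stiff: it slides down only when pushed with 6 to 8 N, and stays. It starts 12 to 22 mm above home. Home, it rests on the arbor's foot (48 mm diameter) with its top face 16 mm above the stand point, and goes no lower.
- large_spacer: the large steel spacer; origin at the centre of one flat face (the lower at the start)
- small_spacer: the small brass spacer; origin at the centre of one flat face (the lower at the start)
- hex_nut: dark hex nut lying on the table, 33 x 29 x 14 mm, a bystander; origin at the centre of its underside
- steel_block: grey steel block, 40 x 50 x 40 mm, a bystander; origin at the centre of its underside
- nozzle: copper torch nozzle standing on end, 21 mm diameter, 62 mm high, a bystander; origin at the centre of its underside
Not all that is in view belongs to the job. Of the things like the small_spacer, leave any that is blue or purple; of the rest the smaller one is meant.

How it is judged:
By the outcome, as a careful person would: the job done as asked, in the order asked, and still so for the second after the job is handed in, with the robot touching nothing.
It also fails if it takes over 72 s, if anything falls off the work surface, if the arm or the gripper's body presses on something with over 40 N, if the wrist force passes 120 N, or if a joint passes its speed limit or range.

## Working session

There is one attempt and no reset: what is moved stays moved. The work goes in short steps, Python scripts to look and compute and a tool call to move; the robot and the scene stay as the last step left them, time stands still between calls to the robot, and variables do not carry over. Pictures are saved under pics/ and viewed, and the job is handed in when it is done.

Besides the shell and the picture viewer there is one more tool, called after "Emit:" in YAML: its name, and indented under it one key for each argument. jog_arm: Moves the arm, as the interface text tells. Its arguments: {"type":"object","properties":{"deltas":{"type":"array","items":{"type":"array"}},"force":{"type":"number"}},"required":["deltas"]}

```bash
mkdir -p pics
cat > h.py <<'E'
import numpy as np,cv2
from plant import ctrl
def cam(n):
    c=ctrl.read_camera(n); np.savez('%s.npz'%n,**{k:np.asarray(v) for k,v in c.items()}); return c
def load(n): return dict(np.load('%s.npz'%n))
def ray(c,u,v):
    K=np.array([[c['fx'],0,c['cx']],[0,c['fy'],c['cy']],[0,0,1]],float)
    xd=(u-c['cx'])/c['fx'];yd=(v-c['cy'])/c['fy'];x,y=xd,yd
    for _ in range(20):
        s=1+c['k1']*(x*x+y*y);x,y=xd/s,yd/s
    return np.array([x,-y,-1.])
def onplane(c,u,v,z):
    T=c['T'];d=T[:3,:3]@ray(c,u,v);o=T[:3,3];return o+d*(z-o[2])/d[2]
def depthpt(c,u,v):
    T=c['T'];return T[:3,:3]@(ray(c,u,v)*c['range_z'][int(round(v)),int(round(u))])+T[:3,3]
E
python3 - <<'E'
from h import *
for n in('top','side'):
    c=cam(n);cv2.imwrite('pics/%s0.png'%n,c['pixels']);print(n,c['fx'],c['k1'],c['T'].round(3).tolist())
print(ctrl.get_state())
E
```

```text
top 471.1456948444795 -0.006255663903279568 [[0.029, 0.995, -0.096, 0.386], [-1.0, 0.03, 0.004, -0.061], [0.007, 0.096, 0.995, 1.271], [0.0, 0.0, 0.0, 1.0]]
side 456.55469241102986 0.037124400535385765 [[-0.095, -0.805, 0.585, 1.171], [0.995, -0.071, 0.063, 0.001], [-0.009, 0.589, 0.808, 0.944], [0.0, 0.0, 0.0, 1.0]]
{'time': 0.1, 'qpos': array([ 1.02799465e+00,  2.87153336e-01,  1.57804387e+00, -3.62810245e-05,
        1.27860138e+00, -1.50007004e-01]), 'dq': array([ 0.00064557, -0.00128232, -0.00365881, -0.00068672,  0.00176085,
       -0.00149033]), 'joint_efforts': array([ 9.54997377e-04, -4.07297766e+01, -2.93698561e+01, -1.25932256e-04,
        3.40507526e-03,  1.14943822e-05]), 'eef_pos': array([0.25804201, 0.62307957, 0.23002746]), 'tcp_rot': array([ 0.69425139, -0.13823236,  0.13772587, -0.69277587]), 'contact_force': array([-1.41600001, -0.0538448 , -0.00940893]), 'wrist_torque': array([-0.06739977, -0.0139605 ,  0.04087232]), 'opening': 1.0023149088183705}
```

View pics/top0.png

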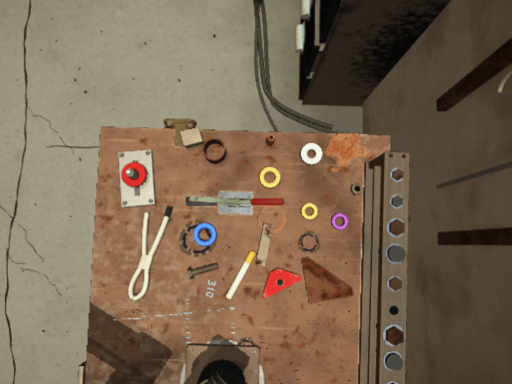

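View pics/side0.png

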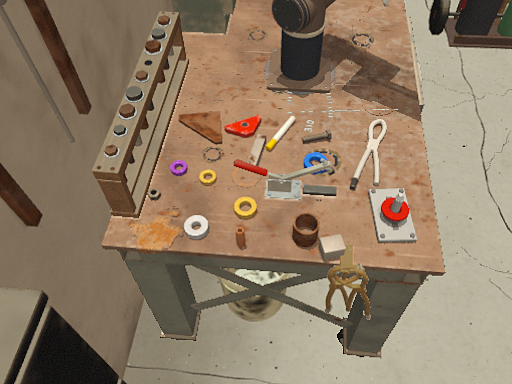

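Run:
```python
from h import *
c=load('top');p=c['pixels']
cv2.imwrite('pics/crop1.png',np.hstack([cv2.resize(p[125:245,250:370],None,fx=4,fy=4,interpolation=2)]))
cv2.imwrite('pics/crop2.png',cv2.resize(p[140:215,105:170],None,fx=7,fy=7,interpolation=2))
hsv=cv2.cvtColor(p,cv2.COLOR_BGR2HSV)
z=c['range_z']
def meas(c,name,mask,zt):
    n,l,s,ce=cv2.connectedComponentsWithStats(mask.astype('uint8'))
    for i in range(1,n):
        if s[i,4]>60:
            cs,_=cv2.findContours((l==i).astype('uint8'),cv2.RETR_EXTERNAL,cv2.CHAIN_APPROX_NONE)
            e=cv2.fitEllipse(cs[0]) if len(cs[0])>5 else None
            u,v=e[0]
            a=onplane(c,u,v,zt);b=onplane(c,u+1,v,zt)
            k=np.linalg.norm(a-b)
            ring=(l==i); zz=np.median([depthpt(c,x,y)[2] for y,x in np.argwhere(ring)])
            print(name,e[0],a.round(4),'dia mm',((np.array(e[1])+1)*k*1000).round(1),'ztop',zz.round(4),s[i,4])
for n,c in(('top',load('top')),('side',load('side'))):
    hsv=cv2.cvtColor(c['pixels'],cv2.COLOR_BGR2HSV);H,S,V=cv2.split(hsv)
    meas(c,n+' yellow',(H>18)&(H<35)&(S>110)&(V>90),.014)
    meas(c,n+' purple',(H>135)&(H<165)&(S>100),.014)
    meas(c,n+' blue',(H>100)&(H<125)&(S>120),.014)
    meas(c,n+' red',((H<6)|(H>174))&(S>150)&(V>90),.05)
c=load('top');hsv=cv2.cvtColor(c['pixels'],cv2.COLOR_BGR2HSV);H,S,V=cv2.split(hsv)
m=(S<50)&(V>150);m[:, :295]=0;m[:,330:]=0;m[:138]=0;m[170:]=0
meas(c,'white',m,.02)
```

```text
top yellow (269.6683044433594, 176.94680786132812) [ 0.541  -0.1109  0.014 ] dia mm [57.  57.5] ztop 0.018 250
top yellow (309.0478515625, 210.8984375) [ 0.4529 -0.2185  0.014 ] dia mm [44.9 46.4] ztop 0.0135 162
top yellow (249.7897491455078, 256.85882568359375) [ 0.3267 -0.0639  0.014 ] dia mm [17.2 40.1] ztop 0.0166 69
top purple (339.4259033203125, 220.82101440429688) [ 0.4288 -0.3     0.014 ] dia mm [44.3 45.8] ztop 0.0138 171
top blue (204.41856384277344, 233.9648895263672) [0.3834 0.0583 0.014 ] dia mm [61.7 63.3] ztop 0.0198 314
top red (133.5903778076172, 174.09535217285156) [0.5333 0.2456 0.05  ] dia mm [63.6 64.3] ztop 0.0446 369
top red (266.84710693359375, 201.40362548828125) [ 0.4724 -0.1038  0.05  ] dia mm [ 17.7 109.5] ztop 0.0882 195
top red (278.9093322753906, 281.1632080078125) [ 0.269  -0.1401  0.05  ] dia mm [ 58.7 102.1] ztop 0.0163 580
side yellow (270.6610412597656, 143.83261108398438) [ 0.3311 -0.0643  0.014 ] dia mm [20.7 39.5] ztop 0.0158 79
side yellow (207.38499450683594, 176.60986328125) [ 0.4587 -0.218   0.014 ] dia mm [40.7 44.3] ztop 0.0129 171
side y
[... 173 characters left out ...]
 0.014 ] dia mm [59.7 74.2] ztop 0.0113 259
side purple (178.28363037109375, 167.41009521484375) [ 0.4351 -0.2992  0.014 ] dia mm [42.1 45. ] ztop 0.0126 185
side blue (312.9929504394531, 158.84066772460938) [0.3748 0.0522 0.014 ] dia mm [36.  61.9] ztop 0.0191 185
side red (244.388427734375, 126.64794921875) [ 0.3077 -0.1379  0.05  ] dia mm [ 50.3 101.8] ztop 0.0154 416
side red (250.23358154296875, 167.41836547851562) [ 0.4476 -0.1065  0.05  ] dia mm [ 18.7 114.4] ztop 0.0856 224
side red (394.49993896484375, 209.24253845214844) [0.5441 0.2447 0.05  ] dia mm [50.7 65.6] ztop 0.0443 387
white (311.1387634277344, 153.1337127685547) [ 0.6081 -0.2205  0.02  ] dia mm [57.9 58.3] ztop 0.0203 301
```

View pics/crop1.png

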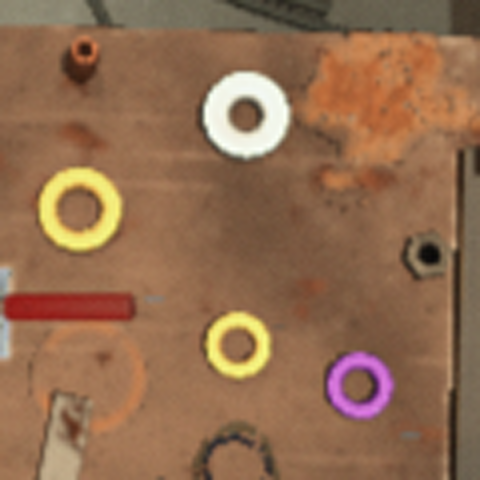

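View pics/crop2.png

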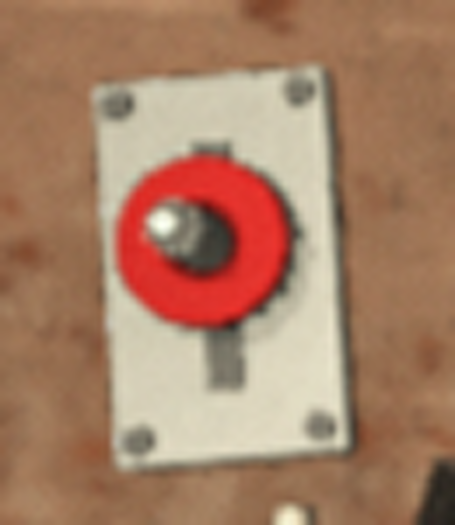

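Run:
```python
from h import *
from scipy.spatial.transform import Rotation as R
s=ctrl.get_state();print(R.from_quat(s['tcp_rot']).as_matrix().round(3))
t=load('top');d=load('side')
# plate: mask grey around
for n,c,box in(('top',t,(145,215,110,165)),('side',d,(180,250,360,425))):
    p=c['pixels'];hsv=cv2.cvtColor(p,cv2.COLOR_BGR2HSV);H,S,V=cv2.split(hsv)
    m=((S<75)&(V>130)).astype('uint8');mm=np.zeros_like(m);a=box;mm[a[0]:a[1],a[2]:a[3]]=m[a[0]:a[1],a[2]:a[3]]
    red=(((H<6)|(H>174))&(S>150))
    mm2=mm|(red&(cv2.boxFilter(m,-1,(1,1))>=0)).astype('uint8')*0
    k,l,st,ce=cv2.connectedComponentsWithStats(mm)
    i=1+np.argmax(st[1:,4]);print(n,st[i])
    pts=np.argwhere(l==i)[:,::-1].astype(float)
    w=np.array([onplane(c,u,v,.014)[:2] for u,v in pts])
    r=cv2.minAreaRect((w*1000).astype('float32'));print(n,r)
    tip=None
cv2.imwrite('pics/side_crop.png',cv2.resize(d['pixels'][175:260,355:430],None,fx=7,fy=7,interpolation=2))
# arbor tip candidates by depth in top
for c,b in((t,(160,185,115,150)),(d,(180,220,375,415))):
    P=[(depthpt(c,u,v),u,v) for v in range(b[0],b[1]) for u in range(b[2],b[3]) if c['range_z'][v,u]>0]
    P=[q for q in P if .065<q[0][2]<.2]
    for q in sorted(P,key=lambda q:-q[0][2])[:14]:print(q[0].round(4),q[1:])
```

```text
[[ 0.924 -0.001  0.383]
 [-0.383 -0.002  0.924]
 [-0.    -1.    -0.002]]
top [ 118  149   37   58 1252]
top ((527.9139404296875, 247.66595458984375), (150.43421936035156, 89.14598846435547), 6.781093597412109)
side [ 369  188   49   53 1263]
side ((530.858642578125, 247.36468505859375), (152.02207946777344, 89.74179077148438), 6.726455211639404)
[0.5369 0.2442 0.1031] (129, 170)
[0.5369 0.2521 0.1016] (126, 170)
[0.5346 0.2445 0.1016] (129, 171)
[0.5322 0.2446 0.1007] (129, 172)
[0.5371 0.2474 0.1007] (128, 170)
[0.5321 0.2472 0.1003] (128, 172)
[0.5373 0.2504 0.0986] (127, 170)
[0.54   0.2508 0.0977] (127, 169)
[0.53   0.2453 0.0976] (129, 173)
[0.5349 0.2532 0.0971] (126, 171)
[0.5325 0.2507 0.0964] (127, 172)
[0.5378 0.2435 0.0964] (130, 170)
[0.5351 0.2509 0.0963] (127, 171)
[0.5404 0.249  0.0948] (128, 169)
[0.5358 0.2487 0.1001] (401, 194)
[0.5331 0.2467 0.1   ] (400, 193)
[0.538  0.2509 0.0995] (402, 195)
[0.5375 0.2446 0.098 ] (399, 195)
[0.5343 0.2471 0.0978] (400, 194)
[0.5314 0.2452 0.0975] (399, 193)
[0.5367 0.2471 0.0972] (400, 195)
[0.5422 0.2445 0.0967] (399, 197)
[0.5336 0.2452 0.0966] (399, 194)
[0.5304 0.2499 0.0966] (401, 193)
[0.5388 0.2471 0.0963] (400, 196)
[0.5333 0.2432 0.096 ] (398, 194)
[0.5379 0.2518 0.0956] (402, 196)
[0.5379 0.2496 0.0953] (401, 196)
```

View pics/side_crop.png

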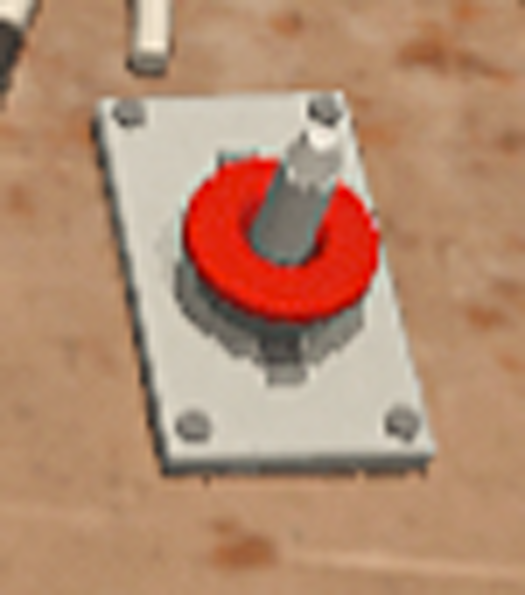

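Small-ring candidates in the top view are yellow (309,211) at 45 mm, yellow (270,177) at 57 mm, purple (339,221) and blue (204,234). I choose yellow (309,211), the smaller one that isn't blue or purple. For the large ring it is the pale 58 mm ring at (311,153), 20 mm high, and the crop confirms it. The arbor nose is at about (128.5,171) in the top view and (400,195) in the side view.

Emit:
jog_arm:
  deltas:
    - [[0,-0.393,0],[0.6465,0.03,-0.645],1]
    - [[0,-0.393,0],[0.6465,0.03,-0.645],1]
    - [[0,-0.393,0],[0.6465,0.03,-0.645],1]
    - [[0,-0.393,0],[0.6465,0.03,-0.645],1]
    - [[0,-0.393,0],[0.6465,0.03,-0.645],1]
    - [[0,-0.393,0],[0.6465,0.03,-0.645],1]
    - [[0,-0.393,0],[0.6465,0.03,-0.645],1]
    - [[0,-0.393,0],[0.6465,0.03,-0.645],1]
    - [[0,-0.393,0],[0.6465,0.03,-0.645],1]
    - [[0,-0.393,0],[0.6465,0.03,-0.645],1]
  force: 40

```text
time: 0.93
eef_pos: [0.4176, 0.2376, 0.2172]
tcp_rot: [0.708, -0.0, -0.001, -0.706]
contact_force: [1.4, -0.7, -0.0]
opening: 1.001
```

```bash
cat > go.py <<'E'
import sys
from h import *
from scipy.spatial.transform import Rotation as R
def main(x,y,z,az=90):
    s=ctrl.get_state();M=R.from_quat(s['tcp_rot']).as_matrix()
    zt=np.array([np.cos(np.radians(az)),np.sin(np.radians(az)),0]);yt=np.array([0,0,-1.]);xt=np.cross(yt,zt)
    G=np.stack([xt,yt,zt],1)
    print('t',round(s['time'],2),'pos',s['eef_pos'].round(4),'F',s['contact_force'].round(2),'M',s['wrist_torque'].round(2),'op',round(s['opening'],3),'q',s['qpos'].round(2))
    print('turn',R.from_matrix(M.T@G).as_rotvec().round(4),'shift',(M.T@(np.array([x,y,z])-s['eef_pos'])).round(4))
main(*map(float,sys.argv[1:]))
E
python3 go.py .608 -.2205 .2
python3 - <<'E'
from h import *
# side estimates of ring centers using depth-masked top-face pixels
for n in('top','side'):
    c=load(n);z=c['range_z']
    for nm,ctr,zt,rad in(('large',(.608,-.2205),.02,.04),('small',(.454,-.2185),.014,.032),('collar',(.534,.247),.0443,.045)):
        pts=[]
        for v in range(384):
            for u in range(512):
                if z[v,u]<=0: continue
                p=onplane(c,u,v,zt)
                if np.hypot(*(p[:2]-ctr))<rad:
                    q=depthpt(c,u,v)
                    if q[2]>zt-.004 and q[2]<zt+.006: pts.append(p[:2])
        pts=np.array(pts,dtype='float32')
        r=cv2.minEnclosingCircle(pts);print(n,nm,len(pts),np.round(r[0],4),round(r[1],4),'bbox',(pts.min(0)+pts.max(0))/2)
E
```

```text
t 0.93 pos [0.4176 0.2376 0.2172] F [ 1.37 -0.71 -0.04] M [-0.02 -0.02  0.02] op 1.001 q [ 0.31 -0.14  2.05 -0.    1.23 -1.26]
turn [ 0.0019  0.0006 -0.0014] shift [ 0.1902  0.0178 -0.4582]
top large 291 [ 0.6084 -0.2194] 0.0291 bbox [ 0.6085034  -0.21888888]
top small 143 [ 0.4541 -0.2176] 0.022 bbox [ 0.4540097  -0.21699178]
top collar 381 [0.5353 0.248 ] 0.033 bbox [0.5344124  0.24858548]
side large 360 [ 0.6106 -0.2207] 0.0305 bbox [ 0.6104315  -0.22037151]
side small 153 [ 0.4565 -0.2188] 0.024 bbox [ 0.456559   -0.21833938]
side collar 388 [0.5368 0.2469] 0.0334 bbox [0.5371394  0.24676996]
```

Emit:
jog_arm:
  deltas:
    - [[0,0,0],[0.191,0.018,-0.458],1]
    - [[0,0,0],[0.191,0.018,-0.458],1]
    - [[0,0,0],[0.191,0.018,-0.458],1]
    - [[0,0,0],[0.191,0.018,-0.458],1]
    - [[0,0,0],[0.191,0.018,-0.458],1]
    - [[0,0,0],[0.191,0.018,-0.458],1]
    - [[0,0,0],[0.191,0.018,-0.458],1]
    - [[0,0,0],[0.191,0.018,-0.458],1]
    - [[0,0,0],[0.191,0.018,-0.458],1]
    - [[0,0,0],[0.191,0.018,-0.458],1]

```text
time: 1.77
eef_pos: [0.5776, -0.147, 0.2021]
tcp_rot: [0.708, -0.001, -0.001, -0.707]
contact_force: [0.9, 0.4, 0.2]
opening: 0.993
```

```bash
python3 go.py .6092 -.2202 .03
```

```text
t 1.77 pos [ 0.5776 -0.147   0.2021] F [0.9  0.45 0.24] M [ 0.01 -0.03 -0.01] op 0.993 q [-0.42  0.14  1.8  -0.    1.2  -1.99]
turn [ 0.0014  0.0002 -0.0022] shift [ 0.032   0.1721 -0.073 ]
```

Emit:
jog_arm:
  deltas:
    - [[0.001,0,-0.002],[0.032,0.03,-0.073],1]
    - [[0.001,0,-0.002],[0.032,0.03,-0.073],1]
    - [[0.001,0,-0.002],[0.032,0.06,-0.073],1]
    - [[0.001,0,-0.002],[0.032,0.09,-0.073],1]
    - [[0.001,0,-0.002],[0.032,0.12,-0.073],1]
    - [[0.001,0,-0.002],[0.032,0.15,-0.073],1]
    - [[0.001,0,-0.002],[0.032,0.17,-0.073],1]
    - [[0.001,0,-0.002],[0.032,0.172,-0.073],1]
    - [[0.001,0,-0.002],[0.032,0.172,-0.073],1]

```text
time: 2.52
eef_pos: [0.6078, -0.2195, 0.028]
tcp_rot: [-0.706, 0.001, 0.001, 0.708]
contact_force: [0.3, -0.2, -0.1]
opening: 0.996
```

```bash
python3 go.py .6092 -.2202 .008
python3 - <<'E'
from h import *
c=cam('side');cv2.imwrite('pics/g1.png',cv2.resize(c['pixels'][120:260,130:280],None,fx=4,fy=4,interpolation=2))
E
```

```text
t 2.52 pos [ 0.6078 -0.2195  0.028 ] F [ 0.34 -0.17 -0.11] M [ 0.04 -0.03  0.03] op 0.996 q [-0.5   0.45  1.76 -0.    0.93 -2.07]
turn [-0.0018  0.0001 -0.0041] shift [ 0.0015  0.02   -0.0008]
```

View pics/g1.png

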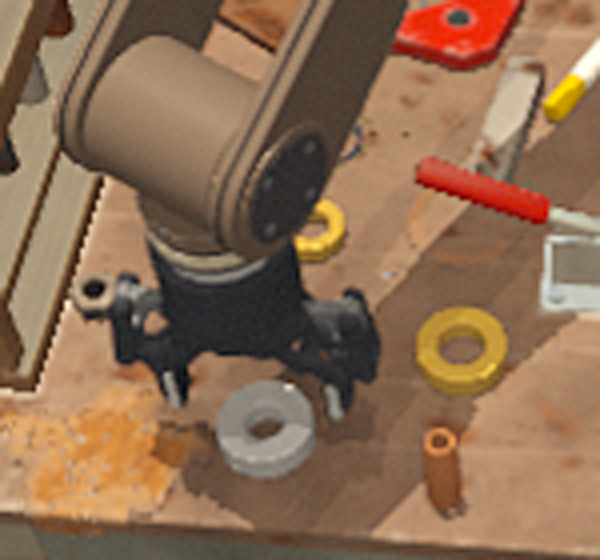

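Emit:
jog_arm:
  deltas:
    - [[-0.002,0,-0.004],[0.0015,0.01,-0.001],1]
    - [[-0.002,0,-0.004],[0.0015,0.018,-0.001],1]
    - [[-0.002,0,-0.004],[0.0015,0.025,-0.001],1]
    - [[-0.002,0,-0.004],[0.0015,0.025,-0.001],1]
    - [[-0.002,0,-0.004],[0.0015,0.025,-0.001],0.75]
    - [[-0.002,0,-0.004],[0.0015,0.025,-0.001],0.75]
  force: 30

```text
time: 3.07
eef_pos: [0.6109, -0.2212, 0.0054]
tcp_rot: [0.708, 0.001, 0.001, -0.706]
contact_force: [0.5, -0.8, -0.1]
opening: 0.759
```

```bash
python3 go.py .6092 -.2202 .003
```

```text
t 3.07 pos [ 0.6109 -0.2212  0.0054] F [ 0.46 -0.78 -0.13] M [-0.01  0.01  0.02] op 0.759 q [-0.5   0.49  1.76 -0.    0.89 -2.07]
turn [0.0024 0.0003 0.0038] shift [-0.0017  0.0024  0.001 ]
```

Emit:
jog_arm:
  deltas:
    - [[0,0,0],[-0.001,0.002,0.0],0.5]
    - [[0,0,0],[-0.001,0.002,0.0],0.4]
    - [[0,0,0],[-0.001,0.002,0.0],0.4]
    - [[0,0,0],[-0.001,0.002,0.0],0.4]
    - [[0,0,0],[-0.001,0.002,0.0],0.4]
  force: 40

```text
time: 3.48
eef_pos: [0.611, -0.2213, 0.0054]
tcp_rot: [0.708, 0.002, 0.002, -0.706]
contact_force: [-0.5, 2.0, 5.3]
opening: 0.63
```

```bash
python3 go.py .6092 -.2202 .003
python3 - <<'E'
from h import *
c=cam('side');cv2.imwrite('pics/g2.png',cv2.resize(c['pixels'][150:260,140:260],None,fx=5,fy=5,interpolation=2))
E
```

```text
t 3.48 pos [ 0.611  -0.2213  0.0054] F [-0.51  2.02  5.27] M [0.31 0.16 0.02] op 0.63 q [-0.5   0.49  1.76  0.    0.88 -2.07]
turn [0.0027 0.0003 0.0058] shift [-0.0018  0.0024  0.0011]
```

View pics/g2.png

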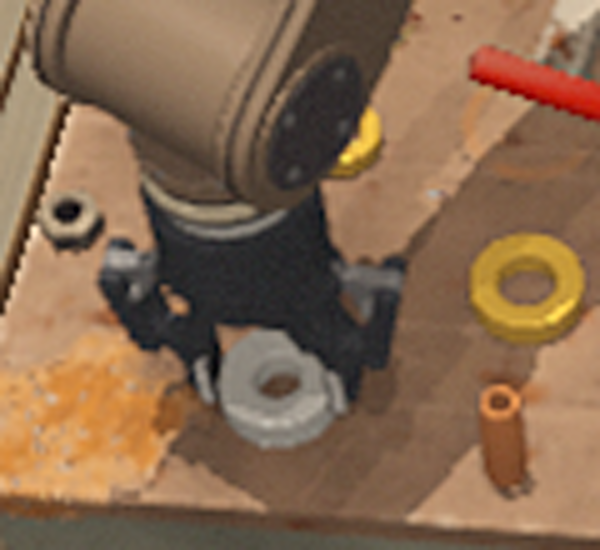

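Emit:
jog_arm:
  deltas:
    - [[0,0,0],[0,0,0],0.4]
    - [[0,0,0],[0,0,0],0.4]
    - [[0,0,0],[0,0,0],0.4]
  force: 40

```text
time: 3.78
eef_pos: [0.611, -0.2212, 0.0055]
tcp_rot: [0.708, 0.002, 0.002, -0.706]
contact_force: [0.0, 0.3, 0.4]
opening: 0.635
```

Emit:
jog_arm:
  deltas:
    - [[0,0,0],[0,-0.02,0],0.4]
    - [[0,0,0],[0,-0.04,0],0.4]
    - [[0,0,0],[0,-0.06,0],0.4]
    - [[0,0,0],[0,-0.06,0],0.4]

```text
time: 4.12
eef_pos: [0.613, -0.2224, 0.0696]
tcp_rot: [0.709, 0.005, 0.004, -0.705]
contact_force: [1.9, -0.9, -1.6]
opening: 0.631
```

```bash
python3 go.py .6092 -.2202 .17
python3 - <<'E'
from h import *
c=cam('side');cv2.imwrite('pics/g3.png',cv2.resize(c['pixels'][130:260,140:280],None,fx=5,fy=5,interpolation=2)[:600])
E
```

```text
t 4.12 pos [ 0.613  -0.2224  0.0696] F [ 1.86 -0.9  -1.56] M [-0.09 -0.11  0.02] op 0.631 q [-0.5   0.4   1.75  0.    0.98 -2.07]
turn [0.0064 0.0004 0.0124] shift [-0.0026 -0.1005  0.0016]
```

View pics/g3.png

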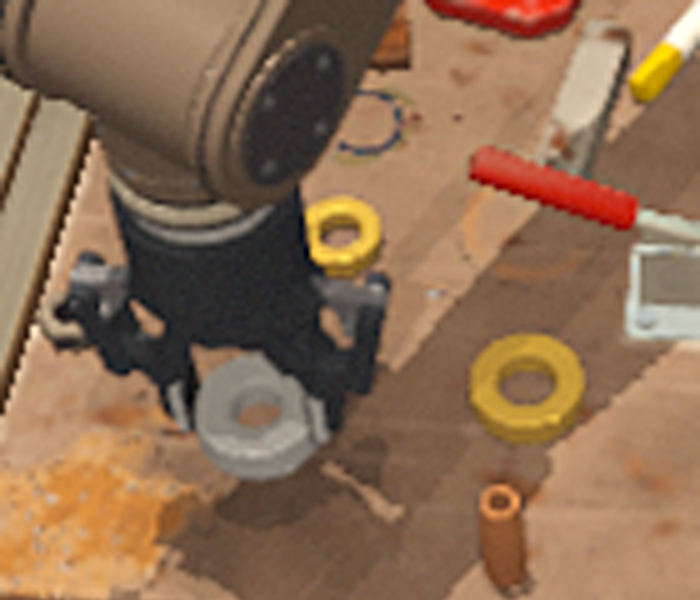

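Emit:
jog_arm:
  deltas:
    - [[0.006,0,0.012],[-0.001,-0.04,0.002],0.4]
    - [[0.006,0,0.012],[-0.001,-0.08,0.002],0.4]
    - [[0.006,0,0.012],[-0.001,-0.1,0.002],0.4]
    - [[0.006,0,0.012],[-0.001,-0.1,0.002],0.4]

```text
time: 4.5
eef_pos: [0.6127, -0.221, 0.1726]
tcp_rot: [0.708, 0.002, 0.002, -0.706]
contact_force: [0.5, 0.1, -1.8]
opening: 0.631
```

```bash
python3 go.py .535 .2475 .17
cat > ringfit.py <<'E'
import sys
from h import *
# steel ring in side view near projected tcp
def proj(c,p):
    q=np.linalg.inv(c['T'])@np.append(p,1);x,y=q[0]/-q[2],-q[1]/-q[2];s=1+c['k1']*(x*x+y*y)
    return np.array([c['fx']*x*s+c['cx'],c['fy']*y*s+c['cy']])
if __name__=='__main__':
    s=ctrl.get_state();c=cam('side');p=s['eef_pos'];u,v=proj(c,p).round().astype(int);print('tcp px',u,v)
    cv2.imwrite('pics/%s.png'%sys.argv[1],cv2.resize(c['pixels'][v-50:v+40,u-50:u+50],None,fx=6,fy=6,interpolation=2))
    P=[];UV=[]
    for y in range(v-40,v+30):
        for x in range(u-40,u+40):
            if c['range_z'][y,x]>0:
                q=depthpt(c,x,y)
                b,g,r=map(int,c['pixels'][y,x])
                if np.hypot(*(q-p)[:2])<.033 and 0.0<q[2]-p[2]<.03 and b+g+r>300 and max(b,g,r)-min(b,g,r)<(30 if len(sys.argv)<3 else 400): P.append(q);UV.append((x,y))
    P=np.array(P);print(len(P),'mean rel',(P.mean(0)-p).round(4))
    zt=np.percentile(P[:,2],70)
    for _ in range(5):
        A=np.c_[P[:,:2]-p[:2],np.ones(len(P))]
        if _==0: k=abs(P[:,2]-zt)<.006
        co=np.linalg.lstsq(A[k],P[k,2]-p[2],rcond=None)[0];k=abs(A@co-(P[:,2]-p[2]))<.003
    T=P[k];print('plane slopes',co.round(4),'n',k.sum(),'circle rel',np.array(cv2.minEnclosingCircle(T[:,:2].astype('float32'))[0])-p[:2],cv2.minEnclosingCircle(T[:,:2].astype('float32'))[1], 'bbox ctr',(T.min(0)+T.max(0))[:2]/2-p[:2])
E
python3 ringfit.py g4
```

```text
t 4.5 pos [ 0.6127 -0.221   0.1726] F [ 0.46  0.1  -1.82] M [-0.04 -0.1   0.03] op 0.631 q [-0.5   0.28  1.69 -0.    1.16 -2.07]
turn [0.0039 0.0003 0.0066] shift [-7.760e-02  3.000e-04  4.685e-01]
tcp px 186 187
465 mean rel [ 0.0044 -0.002   0.0125]
plane slopes [ 0.007  -0.0004  0.0144] n 334 circle rel [-0.00171092  0.00192501] 0.031661853194236755 bbox ctr [-0.00115271  0.00083838]
```

View pics/g4.png

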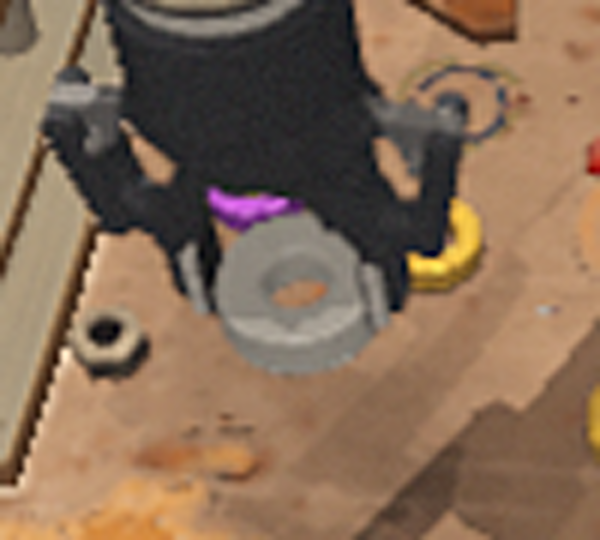

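Emit:
jog_arm:
  deltas:
    - [[0.004,0,0.007],[-0.0755,0,0.4675],0.4]
    - [[0.004,0,0.007],[-0.0755,0,0.4675],0.4]
    - [[0.004,0,0.007],[-0.0755,0,0.4675],0.4]
    - [[0.004,0,0.007],[-0.0755,0,0.4675],0.4]
    - [[0.004,0,0.007],[-0.0755,0,0.4675],0.4]
    - [[0.004,0,0.007],[-0.0755,0,0.4675],0.4]
    - [[0.004,0,0.007],[-0.0755,0,0.4675],0.4]
    - [[0.004,0,0.007],[-0.0755,0,0.4675],0.4]
    - [[0.004,0,0.007],[-0.0755,0,0.4675],0.4]
    - [[0.004,0,0.007],[-0.0755,0,0.4675],0.4]

```text
time: 5.38
eef_pos: [0.5412, 0.1934, 0.1633]
tcp_rot: [-0.707, 0.004, 0.004, 0.708]
contact_force: [0.7, 0.7, -3.2]
opening: 0.632
```

```bash
python3 go.py .537 .2465 .13
```

```text
t 5.38 pos [0.5412 0.1934 0.1633] F [ 0.73  0.7  -3.25] M [ 0.03 -0.07 -0.04] op 0.632 q [ 0.17  0.14  1.88  0.    1.14 -1.41]
turn [-0.0015 -0.     -0.0126] shift [-0.0037  0.0334  0.0531]
```

Emit:
jog_arm:
  deltas:
    - [[-0.001,0,-0.012],[-0.004,0,0.04],0.4]
    - [[-0.001,0,-0.012],[-0.004,0.01,0.053],0.4]
    - [[-0.001,0,-0.012],[-0.004,0.03,0.053],0.4]
    - [[-0.001,0,-0.012],[-0.004,0.034,0.053],0.4]
    - [[-0.001,0,-0.012],[-0.004,0.034,0.053],0.4]

```text
time: 5.8
eef_pos: [0.5332, 0.2453, 0.1237]
tcp_rot: [0.708, -0.004, -0.004, -0.706]
contact_force: [0.0, -0.2, -3.0]
opening: 0.632
```

```bash
python3 go.py .537 .2465 .11;python3 ringfit.py g5
python3 - <<'E'
from h import *
c=cam('top');cv2.imwrite('pics/t5.png',cv2.resize(c['pixels'][130:220,90:190],None,fx=6,fy=6,interpolation=2))
E
```

```text
t 5.8 pos [0.5332 0.2453 0.1237] F [ 0.02 -0.2  -2.97] M [0.03 0.07 0.02] op 0.632 q [ 0.26  0.21  1.87  0.    1.07 -1.31]
turn [ 0.0027  0.0002 -0.011 ] shift [0.0039 0.0137 0.0013]
tcp px 402 187
421 mean rel [0.004  0.0006 0.0124]
plane slopes [-0.0122  0.0091  0.0141] n 301 circle rel [0.00219823 0.0003105 ] 0.03148648142814636 bbox ctr [-0.00093129  0.0003623 ]
```

View pics/g5.png

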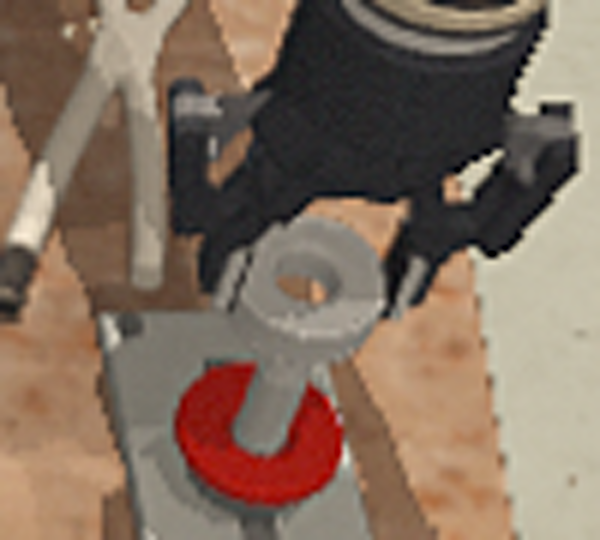

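View pics/t5.png

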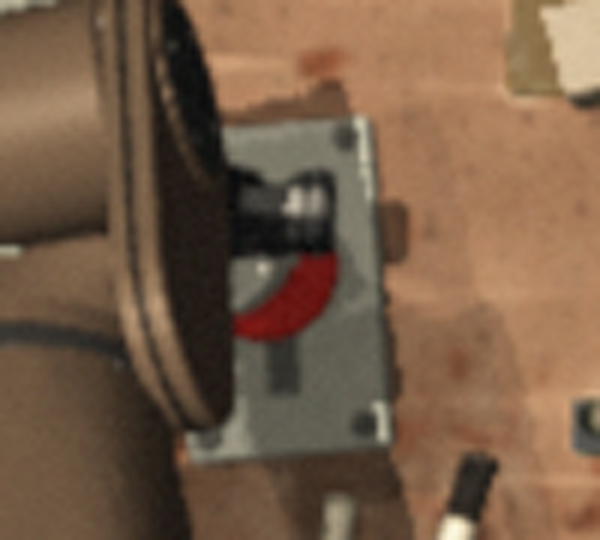

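Emit:
jog_arm:
  deltas:
    - [[0.002,0,-0.011],[0.004,0.005,0.001],0.4]
    - [[0.002,0,-0.011],[0.004,0.01,0.001],0.4]
    - [[0.002,0,-0.011],[0.004,0.01,0.001],0.4]
    - [[0.002,0,-0.011],[0.004,0.01,0.001],0.4]

```text
time: 6.23
eef_pos: [0.54, 0.2458, 0.1175]
tcp_rot: [-0.707, -0.002, -0.003, 0.708]
contact_force: [-0.1, 0.1, -2.4]
opening: 0.633
```

```bash
python3 go.py .537 .2465 .10;python3 ringfit.py g6
```

```text
t 6.23 pos [0.54   0.2458 0.1175] F [-0.08  0.06 -2.43] M [ 0.    0.02 -0.04] op 0.633 q [ 0.26  0.22  1.87 -0.    1.04 -1.31]
turn [-0.0013 -0.002   0.0067] shift [-0.0032  0.0174  0.0006]
tcp px 402 191
434 mean rel [0.0037 0.0002 0.0124]
plane slopes [0.0167 0.0055 0.0145] n 301 circle rel [0.0018303  0.00060436] 0.03148941695690155 bbox ctr [-0.00128988  0.00062418]
```

View pics/g6.png

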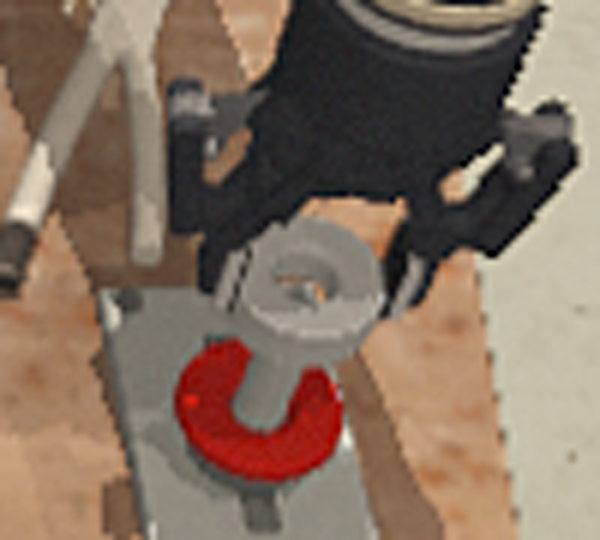

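Emit:
jog_arm:
  deltas:
    - [[0,0,0],[0,0,0],0.4]

```text
time: 6.37
eef_pos: [0.5405, 0.2459, 0.1182]
tcp_rot: [-0.706, -0.002, -0.004, 0.708]
contact_force: [-0.9, -0.4, -2.8]
opening: 0.634
```

Emit:
jog_arm:
  deltas:
    - [[0,0,0],[0,0,0],0.4]
    - [[0,0,0],[0,0,0],0.4]
    - [[0,0,0],[0,0,0],0.4]

```text
time: 6.62
eef_pos: [0.5406, 0.246, 0.1185]
tcp_rot: [-0.706, -0.002, -0.004, 0.708]
contact_force: [0.0, 0.1, -2.7]
opening: 0.634
```

```bash
python3 go.py .537 .2465 .10
```

```text
t 6.62 pos [0.5406 0.246  0.1185] F [ 0.01  0.07 -2.71] M [-0.02  0.03  0.03] op 0.634 q [ 0.26  0.22  1.87 -0.    1.04 -1.31]
turn [-0.0018 -0.002   0.0086] shift [-0.0038  0.0185  0.0005]
```

Emit:
jog_arm:
  deltas:
    - [[-0.001,-0.002,0.006],[-0.003,0.003,0.0005],0.4]
    - [[-0.001,-0.002,0.006],[-0.003,0.006,0.0005],0.4]
    - [[-0.001,-0.002,0.006],[-0.003,0.006,0.0005],0.4]

```text
time: 6.87
eef_pos: [0.5369, 0.2465, 0.1115]
tcp_rot: [-0.707, -0.0, -0.0, 0.707]
contact_force: [-0.4, -0.4, -2.8]
opening: 0.632
```

```bash
python3 go.py .537 .2465 .10
```

```text
t 6.87 pos [0.5369 0.2465 0.1115] F [-0.41 -0.37 -2.78] M [0.04 0.04 0.04] op 0.632 q [ 0.26  0.23  1.88  0.    1.03 -1.31]
turn [-0.0004  0.0002  0.0009] shift [0.0001 0.0115 0.    ]
```

Emit:
jog_arm:
  deltas:
    - [[0,0,0],[0,0.003,0],0.4]
    - [[0,0,0],[0,0.006,0],0.4]
    - [[0,0,0],[0,0.009,0],0.4]
    - [[0,0,0],[0,0.012,0],0.4]
    - [[0,0,0],[0,0.012,0],0.4]

```text
time: 7.28
eef_pos: [0.5364, 0.2463, 0.0985]
tcp_rot: [0.707, -0.0, -0.0, -0.707]
contact_force: [-0.1, -0.1, -2.2]
opening: 0.63
```

```bash
python3 go.py .537 .2465 .09
```

```text
t 7.28 pos [0.5364 0.2463 0.0985] F [-0.13 -0.11 -2.21] M [0.05 0.05 0.04] op 0.63 q [ 0.26  0.25  1.89  0.    1.01 -1.31]
turn [ 0.      0.0002 -0.0008] shift [0.0006 0.0085 0.0002]
```

Emit:
jog_arm:
  deltas:
    - [[0,0,0],[0,0.003,0],0.4]
    - [[0,0,0],[0,0.006,0],0.4]
    - [[0,0,0],[0,0.008,0],0.4]
    - [[0,0,0],[0,0.008,0],0.4]

```text
time: 7.62
eef_pos: [0.537, 0.247, 0.0909]
tcp_rot: [-0.707, -0.0, -0.0, 0.708]
contact_force: [0.5, 3.0, -0.2]
opening: 0.629
```

```bash
python3 go.py .537 .2465 .08;python3 ringfit.py g7
```

```text
t 7.62 pos [0.537  0.247  0.0909] F [ 0.52  3.   -0.18] M [ 0.44 -0.01  0.03] op 0.629 q [ 0.26  0.26  1.89  0.    0.99 -1.31]
turn [-0.0015 -0.0002  0.0008] shift [ 0.      0.0109 -0.0005]
tcp px 399 197
428 mean rel [0.0039 0.0002 0.0124]
plane slopes [-0.0029  0.0062  0.0144] n 293 circle rel [0.00202836 0.000611  ] 0.0318186953663826 bbox ctr [-1.07391586e-03 -5.15233406e-06]
```

View pics/g7.png

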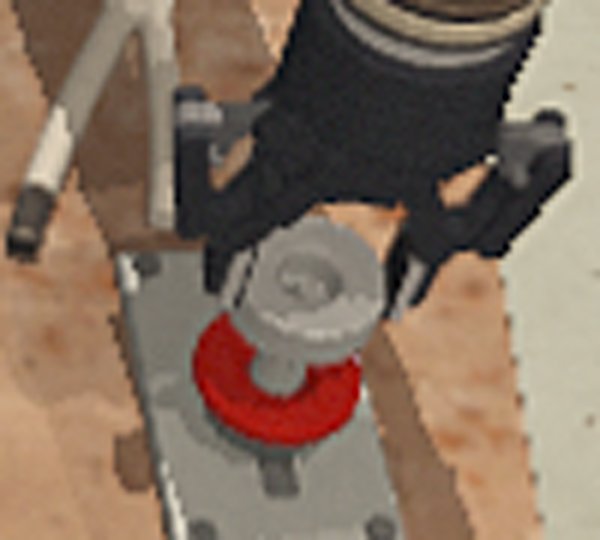

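Emit:
jog_arm:
  deltas:
    - [[0,0,0],[0,0,0.0015],0.4]
    - [[0,0,0],[0,0,0.002],0.4]
    - [[0,0,0],[0,0.002,0.002],0.4]
    - [[0,0,0],[0,0.004,0.002],0.4]
    - [[0,0,0],[0,0.004,0.002],0.4]

```text
time: 8.08
eef_pos: [0.5367, 0.2487, 0.0863]
tcp_rot: [-0.707, -0.0, -0.0, 0.707]
contact_force: [0.2, 0.8, -3.2]
opening: 0.633
```

```bash
python3 go.py .537 .2485 .08
```

```text
t 8.08 pos [0.5367 0.2487 0.0863] F [ 0.19  0.82 -3.16] M [ 0.01 -0.07 -0.01] op 0.633 q [ 0.26  0.26  1.89  0.    0.99 -1.31]
turn [-0.0009 -0.0001  0.0001] shift [ 0.0003  0.0063 -0.0002]
```

Emit:
jog_arm:
  deltas:
    - [[0,0,0],[0,0.003,0.0005],0.4]
    - [[0,0,0],[0,0.006,0.0005],0.4]
    - [[0,0,0],[0,0.009,0.0005],0.4]
    - [[0,0,0],[0,0.012,0.0005],0.4]
    - [[0,0,0],[0,0.012,0.0005],0.4]

```text
time: 8.5
eef_pos: [0.5366, 0.2491, 0.0735]
tcp_rot: [-0.707, 0.0, -0.0, 0.707]
contact_force: [2.1, -0.6, -4.4]
opening: 0.639
```

```bash
python3 go.py .537 .249 .057
```

```text
t 8.5 pos [0.5366 0.2491 0.0735] F [ 2.09 -0.59 -4.36] M [-0.01 -0.25 -0.03] op 0.639 q [ 0.26  0.28  1.89  0.    0.97 -1.31]
turn [-0.0007 -0.      0.    ] shift [ 0.0004  0.0165 -0.0001]
```

Emit:
jog_arm:
  deltas:
    - [[0,0,0],[0.001,0,0],0.4]
    - [[0,0,0],[0.001,0.003,0],0.4]
    - [[0,0,0],[0.001,0.006,0],0.4]
    - [[0,0,0],[0.001,0.01,0],0.4]
    - [[0,0,0],[0.001,0.014,0],0.4]
    - [[0,0,0],[0.001,0.014,0],0.4]

```text
time: 9.0
eef_pos: [0.5367, 0.2488, 0.0581]
tcp_rot: [-0.707, 0.001, 0.001, 0.707]
contact_force: [-0.7, -0.6, -3.1]
opening: 0.633
```

```bash
python3 go.py .5376 .249 .050
```

```text
t 9.0 pos [0.5367 0.2488 0.0581] F [-0.67 -0.6  -3.08] M [ 0.01 -0.04 -0.  ] op 0.633 q [ 0.26  0.31  1.9   0.    0.94 -1.31]
turn [-0.0001 -0.0001 -0.0022] shift [0.0009 0.0081 0.0002]
```

Emit:
jog_arm:
  deltas:
    - [[0,0,-0.001],[0,0.003,0],0.4]
    - [[0,0,-0.001],[0,0.006,0],0.4]
    - [[0,0,-0.001],[0,0.009,0],0.4]
    - [[0,0,-0.001],[0,0.011,0],0.4]
    - [[0,0,-0.001],[0,0.011,0],0.4]

```text
time: 9.42
eef_pos: [0.5367, 0.2489, 0.0473]
tcp_rot: [-0.707, 0.001, 0.001, 0.707]
contact_force: [-0.3, -0.2, -0.3]
opening: 0.633
```

```bash
python3 go.py .5370 .249 .040
```

```text
t 9.42 pos [0.5367 0.2489 0.0473] F [-0.25 -0.2  -0.3 ] M [-0.08  0.17 -0.03] op 0.633 q [ 0.26  0.32  1.9   0.    0.92 -1.31]
turn [-0.     -0.     -0.0015] shift [0.0003 0.0073 0.0001]
```

Emit:
jog_arm:
  deltas:
    - [[0,0,-0.001],[0,0.002,0],0.4]
    - [[0,0,-0.001],[0,0.003,0],0.4]
    - [[0,0,-0.001],[0,0.0045,0],0.4]
    - [[0,0,-0.001],[0,0.006,0],0.4]
    - [[0,0,-0.001],[0,0.006,0],0.4]

```text
time: 9.83
eef_pos: [0.5368, 0.2489, 0.0411]
tcp_rot: [-0.707, 0.0, 0.0, 0.707]
contact_force: [-1.2, -0.8, 0.6]
opening: 0.636
```

```bash
python3 go.py .5370 .249 .036
```

```text
t 9.83 pos [0.5368 0.2489 0.0411] F [-1.23 -0.83  0.55] M [-0.2   0.24 -0.  ] op 0.636 q [ 0.26  0.33  1.9   0.    0.91 -1.31]
turn [-0.0001 -0.     -0.0002] shift [0.0002 0.0051 0.0001]
```

Emit:
jog_arm:
  deltas:
    - [[0,0,0],[0,0.0015,0],0.4]
    - [[0,0,0],[0,0.003,0],0.4]
    - [[0,0,0],[0,0.004,0],0.4]

```text
time: 10.08
eef_pos: [0.5369, 0.2489, 0.037]
tcp_rot: [-0.707, 0.0, -0.0, 0.707]
contact_force: [-2.1, -0.4, 2.6]
opening: 0.634
```

```bash
python3 go.py .5370 .249 .036;python3 ringfit.py g8
```

```text
t 10.08 pos [0.5369 0.2489 0.037 ] F [-2.13 -0.39  2.57] M [-0.21  0.34 -0.03] op 0.634 q [ 0.26  0.34  1.9   0.    0.9  -1.31]
turn [-0.0002 -0.0001  0.    ] shift [0.0001 0.001  0.0001]
tcp px 395 210
333 mean rel [ 0.0089 -0.0008  0.0137]
plane slopes [-0.0014  0.0007  0.0143] n 213 circle rel [0.00401092 0.00112529] 0.030268222093582153 bbox ctr [0.00134122 0.00101899]
```

View pics/g8.png

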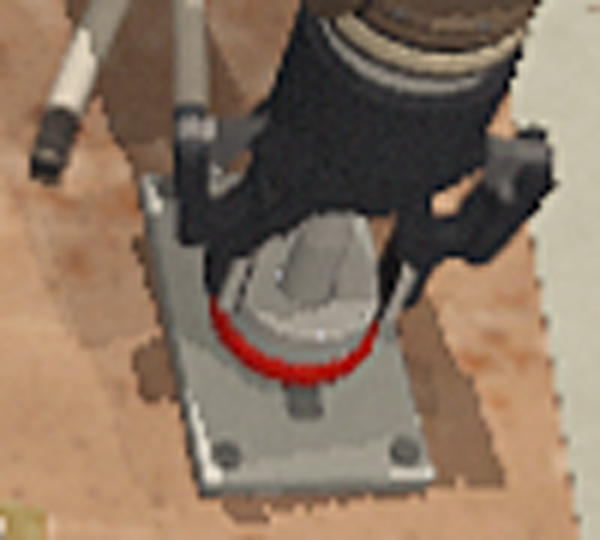

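Emit:
jog_arm:
  deltas:
    - [[0,0,0],[-0.0005,0.001,0],0.4]
    - [[0,0,0],[-0.0005,0.002,0],0.4]
    - [[0,0,0],[-0.0005,0.002,0],0.4]

```text
time: 10.38
eef_pos: [0.5368, 0.2489, 0.0354]
tcp_rot: [-0.707, -0.0, -0.0, 0.707]
contact_force: [-1.7, -1.3, 4.4]
opening: 0.634
```

```bash
python3 go.py .5370 .249 .036
```

```text
t 10.38 pos [0.5368 0.2489 0.0354] F [-1.69 -1.3   4.37] M [-0.38  0.28 -0.03] op 0.634 q [ 0.26  0.34  1.9  -0.    0.9  -1.31]
turn [-0.0002 -0.0001  0.0009] shift [ 0.0002 -0.0006  0.0001]
```

Emit:
jog_arm:
  deltas:
    - [[0,0,0.001],[0,0.001,0],0.4]
    - [[0,0,0.001],[0,0.0015,0],0.4]
    - [[0,0,0.001],[0,0.0015,0],0.4]

```text
time: 10.63
eef_pos: [0.5369, 0.2489, 0.0353]
tcp_rot: [0.707, -0.0, -0.0, -0.707]
contact_force: [-5.0, -1.8, 9.2]
opening: 0.632
```

```bash
python3 go.py .5370 .249 .036
```

```text
t 10.63 pos [0.5369 0.2489 0.0353] F [-4.97 -1.82  9.19] M [-0.44  0.92 -0.  ] op 0.632 q [ 0.26  0.34  1.9   0.    0.9  -1.31]
turn [ 0.0002  0.0001 -0.001 ] shift [ 0.0001 -0.0007  0.0001]
```

Emit:
jog_arm:
  deltas:
    - [[0,0,0],[-0.0007,0.001,0],0.4]
    - [[0,0,0],[-0.0007,0.002,0],0.4]
    - [[0,0,0],[-0.0007,0.002,0],0.4]

```text
time: 10.88
eef_pos: [0.5369, 0.2489, 0.0353]
tcp_rot: [0.707, -0.0, -0.0, -0.707]
contact_force: [-5.0, -1.9, 11.0]
opening: 0.634
```

Emit:
jog_arm:
  deltas:
    - [[0,0,0],[0,-0.0005,0],0.7]
    - [[0,0,0],[0,-0.001,0],0.8]
    - [[0,0,0],[0,-0.001,0],0.85]
    - [[0,0,0],[0,-0.001,0],0.85]

```text
time: 11.22
eef_pos: [0.5369, 0.249, 0.0359]
tcp_rot: [0.707, -0.0, -0.0, -0.707]
contact_force: [-0.2, -0.6, 0.0]
opening: 0.849
```

```bash
python3 go.py .5370 .249 .15
```

```text
t 11.22 pos [0.5369 0.249  0.0359] F [-0.21 -0.61  0.04] M [ 0.02  0.05 -0.02] op 0.849 q [ 0.26  0.34  1.9  -0.    0.9  -1.31]
turn [ 0.0004  0.0003 -0.0004] shift [ 1.000e-04 -1.141e-01 -0.000e+00]
```

Emit:
jog_arm:
  deltas:
    - [[0,0,0],[0,-0.03,0],0.85]
    - [[0,0,0],[0,-0.07,0],0.85]
    - [[0,0,0],[0,-0.11,0],0.85]
    - [[0,0,0],[0,-0.134,0],0.9]
    - [[0,0,0],[0,-0.134,0],0.9]

```text
time: 11.63
eef_pos: [0.5409, 0.2503, 0.1774]
tcp_rot: [-0.706, -0.005, -0.004, 0.708]
contact_force: [0.9, -0.1, 0.8]
opening: 0.903
```

```bash
python3 go.py .455 -.2183 .16;python3 - <<'E'
from h import *
c=cam('side');cv2.imwrite('pics/s9.png',cv2.resize(c['pixels'][170:260,350:450],None,fx=6,fy=6,interpolation=2))
E
```

```text
t 11.63 pos [0.5409 0.2503 0.1774] F [ 0.95 -0.13  0.83] M [ 0.01  0.03 -0.01] op 0.903 q [ 0.26  0.16  1.83 -0.    1.14 -1.31]
turn [-0.0032  0.0005  0.0125] shift [-0.0863  0.0148 -0.4686]
```

View pics/s9.png

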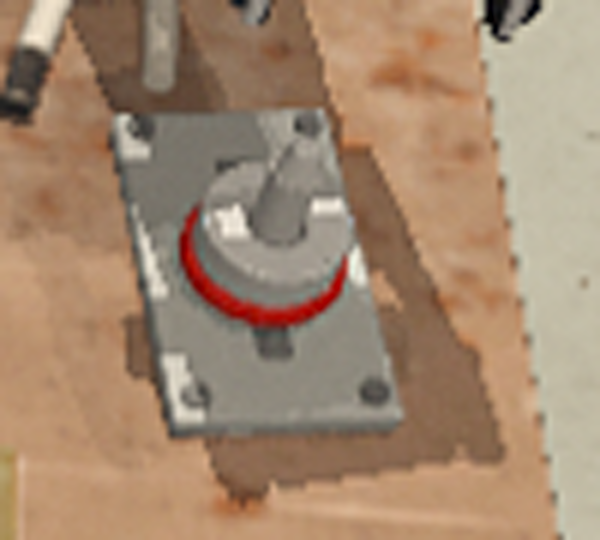

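Side view: the large ring at (275,225) in the crop lies flat on the collar around the arbor, and the collar is down on its foot. Next is the small ring.

Emit:
jog_arm:
  deltas:
    - [[-0.003,0,0.012],[-0.0865,0.012,-0.4685],0.9]
    - [[-0.003,0,0.012],[-0.0865,0.012,-0.4685],0.9]
    - [[-0.003,0,0.012],[-0.0865,0.012,-0.4685],0.9]
    - [[-0.003,0,0.012],[-0.0865,0.012,-0.4685],0.9]
    - [[-0.003,0,0.012],[-0.0865,0.012,-0.4685],0.9]
    - [[-0.003,0,0.012],[-0.0865,0.012,-0.4685],0.9]
    - [[-0.003,0,0.012],[-0.0865,0.012,-0.4685],0.9]
    - [[-0.003,0,0.012],[-0.0865,0.012,-0.4685],0.9]
    - [[-0.003,0,0.012],[-0.0865,0.012,-0.4685],0.9]
    - [[-0.003,0,0.012],[-0.0865,0.012,-0.4685],0.9]

```text
time: 12.52
eef_pos: [0.4616, -0.1622, 0.1594]
tcp_rot: [-0.707, 0.002, 0.003, 0.707]
contact_force: [0.6, 0.1, 0.2]
opening: 0.899
```

```bash
python3 go.py .455 -.2183 .08
```

```text
t 12.52 pos [ 0.4616 -0.1622  0.1594] F [0.61 0.06 0.19] M [-0.02  0.    0.02] op 0.899 q [-0.54 -0.05  2.08 -0.    1.11 -2.11]
turn [-0.0006  0.0004 -0.0071] shift [-0.006   0.0794 -0.0561]
```

Emit:
jog_arm:
  deltas:
    - [[0,0,-0.007],[-0.006,0,-0.04],0.75]
    - [[0,0,-0.007],[-0.006,0.01,-0.056],0.75]
    - [[0,0,-0.007],[-0.006,0.04,-0.056],0.75]
    - [[0,0,-0.007],[-0.006,0.07,-0.056],0.75]
    - [[0,0,-0.007],[-0.006,0.1,-0.056],0.75]
    - [[0,0,-0.007],[-0.006,0.13,-0.056],0.75]
    - [[0,0,-0.007],[-0.006,0.13,-0.056],0.75]

```text
time: 13.1
eef_pos: [0.4489, -0.2141, 0.0215]
tcp_rot: [-0.703, 0.005, 0.005, 0.711]
contact_force: [-1.1, 0.8, -0.2]
opening: 0.747
```

```bash
python3 go.py .455 -.2183 .003;python3 - <<'E'
from h import *
c=cam('side');cv2.imwrite('pics/s10.png',cv2.resize(c['pixels'][120:220,150:260],None,fx=6,fy=6,interpolation=2))
E
```

```text
t 13.1 pos [ 0.4489 -0.2141  0.0215] F [-1.11  0.83 -0.16] M [0.05 0.02 0.01] op 0.747 q [-0.65  0.19  2.12  0.    0.84 -2.22]
turn [-0.0106 -0.0003 -0.0132] shift [ 0.0064  0.0183 -0.0044]
```

View pics/s10.png

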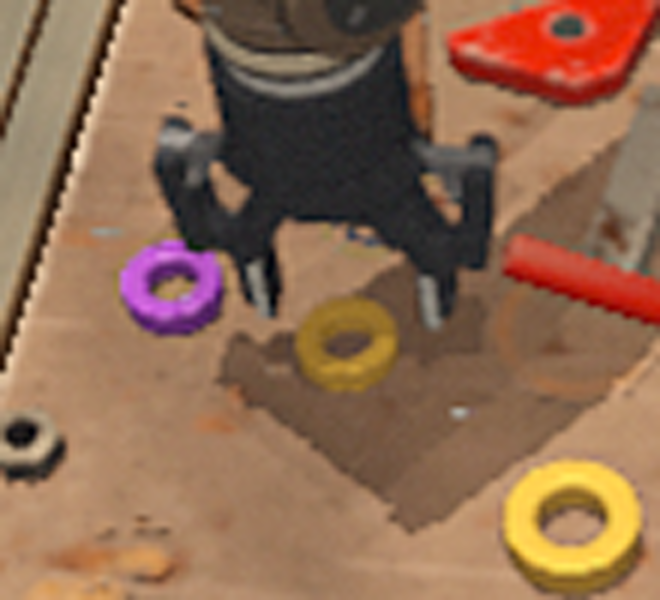

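Emit:
jog_arm:
  deltas:
    - [[-0.008,0,-0.01],[0.0055,0,-0.004],0.75]
    - [[-0.008,0,-0.01],[0.0055,0.005,-0.004],0.75]
    - [[-0.008,0,-0.01],[0.0055,0.008,-0.004],0.75]
    - [[-0.008,0,-0.01],[0.0055,0.008,-0.004],0.75]

```text
time: 13.48
eef_pos: [0.4568, -0.2196, 0.0172]
tcp_rot: [0.708, 0.001, 0.001, -0.707]
contact_force: [-0.3, 0.0, 0.4]
opening: 0.754
```

```bash
python3 go.py .455 -.2183 .004
```

```text
t 13.48 pos [ 0.4568 -0.2196  0.0172] F [-0.27  0.    0.44] M [0.05 0.   0.  ] op 0.754 q [-0.65  0.21  2.11  0.    0.81 -2.22]
turn [0.0012 0.0002 0.0018] shift [-0.0018  0.0132  0.0013]
```

Emit:
jog_arm:
  deltas:
    - [[0.001,0,0.001],[-0.001,0.005,0.001],0.75]
    - [[0.001,0,0.001],[-0.001,0.01,0.001],0.75]
    - [[0.001,0,0.001],[-0.001,0.012,0.001],0.75]
    - [[0.001,0,0.001],[-0.001,0.013,0.001],0.75]

```text
time: 13.82
eef_pos: [0.4555, -0.2184, 0.0038]
tcp_rot: [-0.707, -0.0, 0.0, 0.707]
contact_force: [-0.2, 0.4, 1.3]
opening: 0.751
```

```bash
python3 go.py .455 -.2183 .004
```

```text
t 13.82 pos [ 0.4555 -0.2184  0.0038] F [-0.19  0.36  1.27] M [ 0.02 -0.04  0.  ] op 0.751 q [-0.65  0.24  2.12  0.    0.79 -2.22]
turn [-0.0003  0.0003  0.0002] shift [-0.0005 -0.0002  0.0001]
```

Emit:
jog_arm:
  deltas:
    - [[0,0,0],[0,0,0],0.5]
    - [[0,0,0],[0,0,0],0.3]
    - [[0,0,0],[0,0,0],0.3]
    - [[0,0,0],[0,0,0],0.3]
    - [[0,0,0],[0,0,0],0.3]
    - [[0,0,0],[0,0,0],0.3]
  force: 40

```text
time: 14.32
eef_pos: [0.4556, -0.2184, 0.0041]
tcp_rot: [-0.707, -0.0, 0.0, 0.707]
contact_force: [-2.2, 0.5, 4.8]
opening: 0.468
```

Emit:
jog_arm:
  deltas:
    - [[0,0,0],[0,-0.02,0],0.3]
    - [[0,0,0],[0,-0.05,0],0.3]
    - [[0,0,0],[0,-0.08,0],0.3]
    - [[0,0,0],[0,-0.12,0],0.3]
    - [[0,0,0],[0,-0.16,0],0.3]
    - [[0,0,0],[0,-0.16,0],0.3]

```text
time: 14.82
eef_pos: [0.46, -0.2216, 0.1731]
tcp_rot: [0.711, 0.005, 0.005, -0.704]
contact_force: [1.4, -0.4, -0.4]
opening: 0.471
```

```bash
python3 go.py .537 .249 .16;python3 ringfit.py g11 1
```

```text
t 14.82 pos [ 0.46   -0.2216  0.1731] F [ 1.43 -0.44 -0.41] M [-0.05 -0.11 -0.01] op 0.471 q [-0.65 -0.03  2.04  0.    1.12 -2.22]
turn [0.01   0.0006 0.0139] shift [0.0771 0.0094 0.4707]
tcp px 198 134
133 mean rel [ 0.0048 -0.0013  0.0115]
plane slopes [ 0.0295 -0.022   0.0099] n 97 circle rel [ 0.00463213 -0.00141007] 0.026921752840280533 bbox ctr [ 0.00026497 -0.00073714]
```

View pics/g11.png

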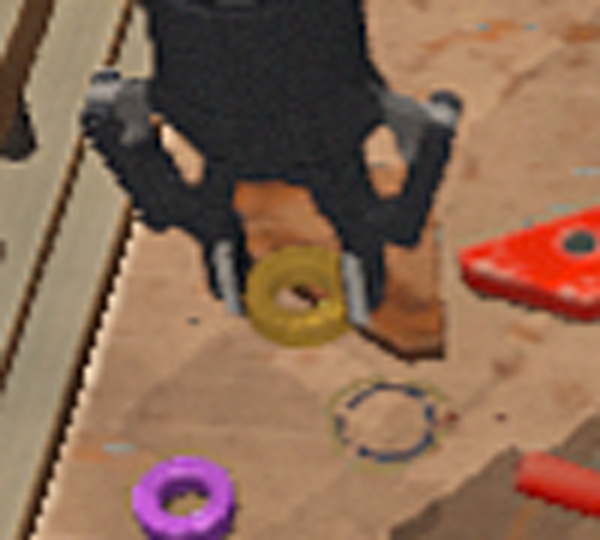

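Emit:
jog_arm:
  deltas:
    - [[0.01,0,0.014],[0.077,0.005,0.4705],0.3]
    - [[0.01,0,0.014],[0.077,0.005,0.4705],0.3]
    - [[0.01,0,0.014],[0.077,0.005,0.4705],0.3]
    - [[0.01,0,0.014],[0.077,0.005,0.4705],0.3]
    - [[0.01,0,0.014],[0.077,0.005,0.4705],0.3]
    - [[0.01,0,0.014],[0.077,0.005,0.4705],0.3]
    - [[0.01,0,0.014],[0.077,0.005,0.4705],0.3]
    - [[0.01,0,0.014],[0.077,0.005,0.4705],0.3]
    - [[0.01,0,0.014],[0.077,0.005,0.4705],0.3]
    - [[0.01,0,0.014],[0.077,0.005,0.4705],0.3]

```text
time: 15.7
eef_pos: [0.5244, 0.1943, 0.1598]
tcp_rot: [-0.706, 0.002, 0.003, 0.708]
contact_force: [0.3, -0.6, -0.7]
opening: 0.471
```

```bash
python3 go.py .537 .249 .14
```

```text
t 15.7 pos [0.5244 0.1943 0.1598] F [ 0.34 -0.64 -0.66] M [-0.01 -0.01  0.  ] op 0.471 q [ 0.17  0.11  1.92  0.    1.12 -1.4 ]
turn [-0.0025  0.0006 -0.0069] shift [0.0128 0.0198 0.0546]
```

Emit:
jog_arm:
  deltas:
    - [[-0.002,0,-0.007],[0.013,0,0.04],0.3]
    - [[-0.002,0,-0.007],[0.013,0.01,0.0545],0.3]
    - [[-0.002,0,-0.007],[0.013,0.025,0.0545],0.3]
    - [[-0.002,0,-0.007],[0.013,0.035,0.0545],0.3]
    - [[-0.002,0,-0.007],[0.013,0.035,0.0545],0.3]
    - [[-0.002,0,-0.007],[0.013,0.035,0.0545],0.3]

```text
time: 16.2
eef_pos: [0.5358, 0.248, 0.1226]
tcp_rot: [0.707, -0.001, -0.001, -0.707]
contact_force: [0.4, 0.5, -0.8]
opening: 0.469
```

```bash
python3 go.py .537 .249 .11
```

```text
t 16.2 pos [0.5358 0.248  0.1226] F [ 0.38  0.5  -0.78] M [-0.02 -0.04  0.01] op 0.469 q [ 0.26  0.22  1.87  0.    1.06 -1.31]
turn [ 0.0006 -0.0002 -0.004 ] shift [0.0012 0.0126 0.001 ]
```

Emit:
jog_arm:
  deltas:
    - [[0,0,-0.003],[0.001,0.004,0.001],0.3]
    - [[0,0,-0.003],[0.001,0.008,0.001],0.3]
    - [[0,0,-0.003],[0.001,0.012,0.001],0.3]
    - [[0,0,-0.003],[0.001,0.012,0.001],0.3]

```text
time: 16.53
eef_pos: [0.5364, 0.2484, 0.1098]
tcp_rot: [0.707, -0.001, -0.0, -0.707]
contact_force: [-0.7, 0.6, -0.9]
opening: 0.47
```

```bash
python3 go.py .537 .249 .095; python3 ringfit.py g12 1
```

```text
t 16.53 pos [0.5364 0.2484 0.1098] F [-0.74  0.62 -0.89] M [-0.06  0.01 -0.01] op 0.47 q [ 0.26  0.23  1.88 -0.    1.03 -1.31]
turn [ 0.001  -0.0009 -0.002 ] shift [0.0006 0.0148 0.0006]
tcp px 402 192
162 mean rel [0.003  0.001  0.0111]
plane slopes [0.0063 0.0298 0.0096] n 123 circle rel [ 0.00343044 -0.00049284] 0.027825189754366875 bbox ctr [-0.00184575 -0.0001196 ]
```

View pics/g12.png

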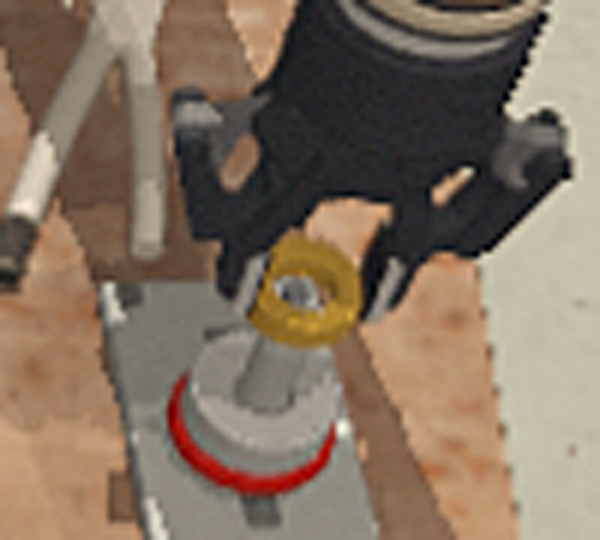

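Emit:
jog_arm:
  deltas:
    - [[0,0,-0.001],[0,0.004,0.0005],0.3]
    - [[0,0,-0.001],[0,0.008,0.0005],0.3]
    - [[0,0,-0.001],[0,0.012,0.0005],0.3]
    - [[0,0,-0.001],[0,0.016,0.0005],0.3]
    - [[0,0,-0.001],[0,0.016,0.0005],0.3]

```text
time: 17.0
eef_pos: [0.5358, 0.2488, 0.0929]
tcp_rot: [0.708, -0.001, -0.001, -0.707]
contact_force: [0.0, -0.1, -0.7]
opening: 0.469
```

```bash
python3 go.py .537 .249 .085
```

```text
t 17.0 pos [0.5358 0.2488 0.0929] F [ 0.   -0.05 -0.72] M [ 0.01 -0.01  0.  ] op 0.469 q [ 0.26  0.26  1.89 -0.    1.   -1.31]
turn [ 0.0014 -0.0007 -0.0027] shift [0.0013 0.0079 0.0002]
```

Emit:
jog_arm:
  deltas:
    - [[0.001,0,-0.002],[0.001,0.003,0],0.3]
    - [[0.001,0,-0.002],[0.001,0.006,0],0.3]
    - [[0.001,0,-0.002],[0.001,0.009,0],0.3]
    - [[0.001,0,-0.002],[0.001,0.012,0],0.3]
    - [[0.001,0,-0.002],[0.001,0.012,0],0.3]

```text
time: 17.42
eef_pos: [0.5363, 0.2487, 0.08]
tcp_rot: [0.707, -0.001, -0.0, -0.707]
contact_force: [0.3, -0.2, -0.4]
opening: 0.467
```

```bash
python3 go.py .537 .249 .065
```

```text
t 17.42 pos [0.5363 0.2487 0.08  ] F [ 0.26 -0.15 -0.4 ] M [ 0.03 -0.01 -0.01] op 0.467 q [ 0.26  0.27  1.89 -0.    0.98 -1.31]
turn [ 0.0007 -0.0007 -0.0019] shift [0.0008 0.015  0.0003]
```

Emit:
jog_arm:
  deltas:
    - [[0,0,-0.001],[0.0005,0.004,0],0.3]
    - [[0,0,-0.001],[0.0005,0.008,0],0.3]
    - [[0,0,-0.001],[0.0005,0.012,0],0.3]
    - [[0,0,-0.001],[0.0005,0.016,0],0.3]
    - [[0,0,-0.001],[0.0005,0.019,0],0.3]
    - [[0,0,-0.001],[0.0005,0.019,0],0.3]

```text
time: 17.92
eef_pos: [0.5363, 0.2486, 0.06]
tcp_rot: [0.707, -0.001, -0.0, -0.707]
contact_force: [-0.2, 0.0, -0.9]
opening: 0.474
```

```bash
python3 go.py .537 .249 .054
```

```text
t 17.92 pos [0.5363 0.2486 0.06  ] F [-0.21  0.05 -0.92] M [ 0.02 -0.02  0.01] op 0.474 q [ 0.26  0.3   1.9  -0.    0.94 -1.31]
turn [ 0.001  -0.0008 -0.0019] shift [0.0007 0.006  0.0004]
```

Emit:
jog_arm:
  deltas:
    - [[0.001,0,-0.002],[0,0.002,0],0.3]
    - [[0.001,0,-0.002],[0,0.004,0],0.3]
    - [[0.001,0,-0.002],[0,0.006,0],0.3]
    - [[0.001,0,-0.002],[0,0.0065,0],0.3]
    - [[0.001,0,-0.002],[0,0.0065,0],0.3]

```text
time: 18.33
eef_pos: [0.5364, 0.2486, 0.0541]
tcp_rot: [0.707, -0.0, 0.0, -0.707]
contact_force: [-0.2, -0.9, 3.3]
opening: 0.465
```

```bash
python3 go.py .537 .249 .054
```

```text
t 18.33 pos [0.5364 0.2486 0.0541] F [-0.19 -0.88  3.32] M [-0.13  0.32  0.  ] op 0.465 q [ 0.26  0.31  1.9  -0.    0.93 -1.31]
turn [ 0.     -0.0008 -0.    ] shift [0.0006 0.0001 0.0004]
```

Emit:
jog_arm:
  deltas:
    - [[0,0,0],[0,0.0015,0],0.3]
    - [[0,0,0],[0,0.0025,0],0.3]
    - [[0,0,0],[0,0.0025,0],0.3]

```text
time: 18.58
eef_pos: [0.5366, 0.2487, 0.0539]
tcp_rot: [0.707, -0.001, -0.0, -0.707]
contact_force: [-6.4, -2.2, 12.6]
opening: 0.471
```

```bash
python3 go.py .537 .249 .054
```

```text
t 18.58 pos [0.5366 0.2487 0.0539] F [-6.35 -2.21 12.6 ] M [-0.39  1.02 -0.06] op 0.471 q [ 0.26  0.31  1.9  -0.    0.93 -1.31]
turn [ 0.0006 -0.0004 -0.001 ] shift [ 0.0004 -0.0001  0.0003]
```

Emit:
jog_arm:
  deltas:
    - [[0,0,0],[-0.0005,-0.0003,0],0.5]
    - [[0,0,0],[-0.0005,-0.0005,0],0.65]
    - [[0,0,0],[0,-0.0005,0],0.7]
    - [[0,0,0],[0,-0.0005,0],0.7]

```text
time: 18.92
eef_pos: [0.5367, 0.2486, 0.0542]
tcp_rot: [0.707, -0.0, -0.0, -0.707]
contact_force: [-0.3, -0.5, -0.3]
opening: 0.704
```

Emit:
jog_arm:
  deltas:
    - [[0,0,0],[0,-0.02,0],0.7]
    - [[0,0,0],[0,-0.05,0],0.7]
    - [[0,0,0],[0,-0.09,0],0.7]
    - [[0,0,0],[0,-0.13,0],0.7]
    - [[0,0,0],[0,-0.17,0],0.7]
    - [[0,0,0],[-0.04,-0.17,-0.04],0.7]
    - [[0,0,0],[-0.04,-0.17,-0.08],0.7]
    - [[0,0,0],[-0.04,-0.17,-0.12],0.7]
    - [[0,0,0],[-0.04,-0.17,-0.12],0.7]

```text
time: 19.67
eef_pos: [0.4961, 0.1248, 0.2243]
tcp_rot: [0.708, -0.001, 0.001, -0.706]
contact_force: [0.8, 0.5, 0.4]
opening: 0.702
```

```bash
python3 go.py .537 .249 .2
cat > chk.py <<'E'
import sys
from h import *
t=cam('top');c=cam('side')
a=cv2.resize(c['pixels'][170:260,350:450],None,fx=4,fy=4,interpolation=2);b=cv2.resize(t['pixels'][135:225,90:190],None,fx=4,fy=4,interpolation=2)
cv2.imwrite('pics/%s.png'%sys.argv[1],np.hstack([a,b]))
for n,c in(('top',t),('side',c)):
    P=[];Cc=[]
    for v in range(384):
        for u in range(512):
            if c['range_z'][v,u]>0:
                q=depthpt(c,u,v)
                if np.hypot(q[0]-.5365,q[1]-.2485)<.06: P.append(q);Cc.append(cv2.cvtColor(c['pixels'][v:v+1,u:u+1],cv2.COLOR_BGR2HSV)[0,0])
    P=np.array(P);Cc=np.array(Cc).astype(int)
    r=np.hypot(P[:,0]-.5365,P[:,1]-.2485)
    ye=(Cc[:,0]>15)&(Cc[:,0]<38)&(Cc[:,1]>110)&(P[:,2]>.045)
    for nm,k in(('plate',(r>.042)&(P[:,2]>.008)&(P[:,2]<.022)),('large top',(r>.0235)&(r<.028)&(P[:,2]>.035)&(P[:,2]<.06)),('small top',ye&(r<.02)&(r>.012)),('tip',(r<.006))):
        if k.sum()>5:
            A=np.c_[P[k,:2]-[.5365,.2485],np.ones(k.sum())];co=np.linalg.lstsq(A,P[k,2],rcond=None)[0]
            print(n,nm,k.sum(),'median z',np.median(P[k,2]).round(4),'fit',co.round(4), 'max',P[k,2].max().round(4))
E
python3 chk.py s13
```

```text
t 19.67 pos [0.4961 0.1248 0.2243] F [0.84 0.54 0.36] M [ 0.05 -0.02  0.  ] op 0.702 q [ 0.05 -0.07  1.98 -0.    1.23 -1.52]
turn [ 0.0028 -0.0033 -0.0003] shift [0.0405 0.0239 0.1244]
top plate 152 median z 0.015 fit [ 0.0421 -0.0165  0.0168] max 0.0211
side plate 464 median z 0.0143 fit [0.0042 0.0074 0.0142] max 0.0202
side large top 136 median z 0.0483 fit [-0.2157  0.0639  0.0493] max 0.0592
side small top 128 median z 0.0633 fit [-0.1932  0.0155  0.063 ] max 0.0684
side tip 26 median z 0.0954 fit [-0.6083 -0.0695  0.0952] max 0.101
```

View pics/s13.png

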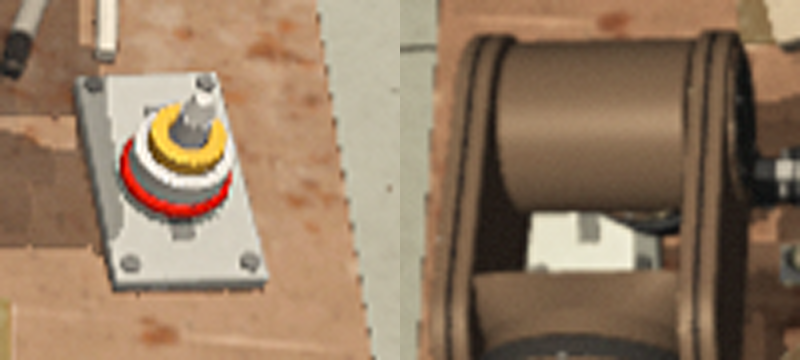

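Emit:
jog_arm:
  deltas:
    - [[0,0,0],[0,0,-0.25],0.7]
    - [[0,0,0],[0,0,-0.25],0.7]
    - [[0,0,0],[0,0,-0.25],0.7]
    - [[0,0,0],[0,0,-0.25],0.7]
    - [[0,0,0],[0,0,-0.25],0.7]
    - [[0,0,0],[0,0,-0.25],0.7]
    - [[0,0,0],[0,0,-0.25],0.7]

```text
time: 20.35
eef_pos: [0.4965, -0.1277, 0.2243]
tcp_rot: [0.708, -0.003, 0.003, -0.706]
contact_force: [0.1, -0.1, 0.4]
opening: 0.705
```

```bash
python3 chk.py s14; cp pics/s14.png pics/s14b.png; python3 -c "
from h import *
cv2.imwrite('pics/fin.png',load('side')['pixels'])"
```

```text
top plate 566 median z 0.0144 fit [-0.0018  0.0009  0.0143] max 0.021
top large top 95 median z 0.0499 fit [-0.0068  0.0518  0.0498] max 0.0583
top small top 94 median z 0.0645 fit [-0.0065 -0.0058  0.0642] max 0.0688
top tip 20 median z 0.0961 fit [-0.1405  0.6946  0.0956] max 0.1
side plate 462 median z 0.0142 fit [0.0022 0.0093 0.0143] max 0.0196
side large top 130 median z 0.0477 fit [-0.1512  0.0095  0.0483] max 0.0546
side small top 123 median z 0.0635 fit [-0.1652  0.0017  0.063 ] max 0.0679
side tip 30 median z 0.0942 fit [-1.7805  0.2281  0.0956] max 0.1005
```

View pics/s14.png

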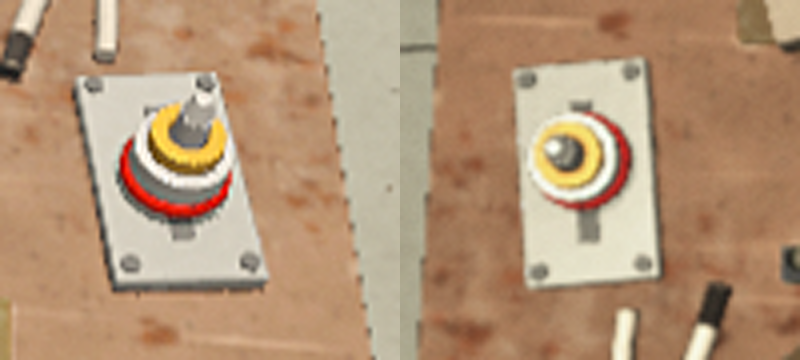

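View pics/fin.png

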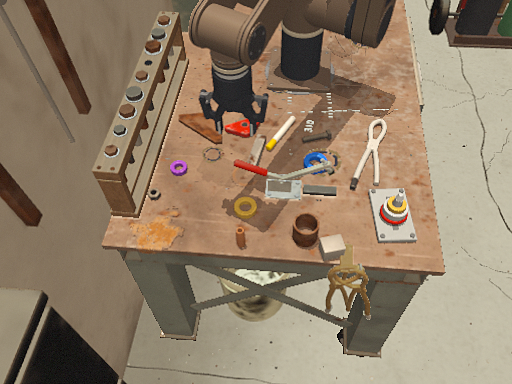

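The side view shows the stack on the arbor at about (395,207), with everything else where it was. The top camera puts the large ring's top face at 49.9 mm (50 expected) and the small ring's at 64.5 mm (64 expected), both flat.

```bash
python3 -c "
from plant import ctrl
print(ctrl.sign_off())"
```

```text
the job is handed in; nothing more can be done
None
```

The job is done and handed in at about 20 s. The large steel ring is on the arbor with the small brass one on top, and the red collar is pressed home on the foot. I centred each ring on the arbor by the side forces.

**Collar and stack:** The large ring pushed the collar down until it stopped firmly under about 14 N, with the ring's lower face at about 29.7 mm (30 mm expected). Pressing on the small ring with about 13 N gave no further movement. Side forces reached about 6 N during these presses and disappeared on release.

**Last checks:**
- **Top camera:** the large ring's top face is at 49.9 mm (50 expected), the small ring's at 64.5 mm (64 expected), and the arbor tip is back up.
- **Flatness:** in the top camera the small ring reads flat. The large ring's plane fit tilted about 3° in one direction, which I put down to stray edge pixels.
- **Side camera:** it read 1–2 mm low on the large ring and showed an apparent tilt of about 9° on both rings. I put this down to the rings' side faces mixing into the measurement, and the pictures show both rings flat.
- **Surroundings:** in the final picture the loose items look to be where they started, and the gripper is clear of everything.

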